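# Slide a loaded ware board into the drying rack and bar it in

## Robot

A 6-joint arm with a two-finger parallel gripper is mounted at the origin on the work surface. World frame = base frame: x ahead of the robot, y to its left, z up, the work surface at z = 0. Lengths are in mm, angles in degrees, forces in N, time in s.
With the tool pointing down it reaches from about 325 to 925 mm from the base axis. Payload 3.1 kg.
Tool frame: the origin (TCP) lies on the centre line of the jaws, within the pads' length; the fingertips stand 11 mm ahead of it and the grasp point (between the pads) lies 8 mm behind it (bot.finger_overhang is the distance from the TCP to the fingertips, in mm); z points along the fingers, y is the line along which they close (so a half turn about z gives the same grasp; the last joint's range is limited). The gripper opens to 85 mm and grips with 20 to 120 N. Pads are 22 mm wide; open, the fingers measure 114 mm over their backs; the gripper's body (76 mm by 85 mm) begins 54 mm behind the grasp point. The pads swing forward as they close: fully open they stand 13 mm farther back than shut.
Start: joints at [63.931, 12.427, 92.441, -0, 75.132, -6.429], TCP at [210.06, 588.654, 242.3] pointing down, gripper open.
Joint ranges: [-157.48, 157.48], [-44.54, 120.13], [17.64, 146.25], [-64.5, 244.5], [7.68, 150.69], [-147.95, 147.95]. Speed limits (degrees/s): [159.86, 159.86, 180, 180, 180, 180].

## Interface

Orientations are given as [roll, pitch, yaw] about the fixed x, y, z axes, in that order (R = Rz(yaw) Ry(pitch) Rx(roll)).
In Python, from plant import bot gives the robot as it stands.
- The arm moves only by the tool send_rows, never from a script. Its argument "steps" is one flat list of numbers, 5 for each row, row after row: the closure, from -1 (fully open) to 1 (shut), so that 0 is half open, then the shift along the tool's x, y, z in mm, then the turn about the tool's z in degrees. A call has 1 to 5 rows; each row shifts and turns the commanded pose from where the row before left it, along the tool's axes as they then stand; what a row does not reach is not made up. A row lasts 1/10 s, in which the tool goes at most 50 mm and 8.59 degrees, less where a joint would pass 70% of its speed; a pose out of reach is approached as far as the arm can. A call with a gripper value outside its range is refused whole. The fingers move at their own pace and stop on an object; "squeeze" is the grip in N (left out, the last holds). Time passes only in rows, so rows that do not move let the fingers close. It gives the time, the measured TCP pose, the force, the opening and the grip force at its end, in the units of the state.
- bot.get_obs(): the state, without advancing time (a new reading comes with each control period).
- bot.capture(name): name is "side" or "top"; returns a dict with "image" (420x560x3 uint8, blue, green, red), "depth" (420x560 float32, mm along the optical axis (not along the pixel's ray), 0 where there is no reading), "fx", "fy", "cx", "cy" (pixels), "R" (3x3) and "t" (3): a world point X has camera coordinates R X + t. Camera axes: x right, y down, z forward; pixel columns grow to the right and rows downward; lengths in mm; the calibration is good to about 2 mm. A picture is of the moment at which its call begins.
- bot.sign_off(): hands the job in; it is judged then, once.
The state is a dict: "t": time; "joint_positions": joint angles; "qvel": joint speeds; "effort": joint torques, N m; "ee_pos": TCP position; "orientation": TCP orientation; "contact_force": force on the tool from outside, world axes, zero at the start; "ft_torque": the same for the moment, N m; "gripper_width": opening from 0.0 (shut) to 1.0 (fully open); "grip_force": force on a finger pad.
Only numpy, scipy, OpenCV 4.12 (cv2) and the standard library are available. Lean on these libraries where they do the work, as an engineer would, in place of code of your own. Each camera call takes 0.05 s, during which the arm holds its last target. There are 200 camera calls.

## Task

Swing the rack's retaining bar open, then slide the ware board with its two bowls sideways along the bench into line with the lane and on in under the overhanging shelf until it is fully home against the back stop. Then swing the bar fully closed behind it. Keep the board down on the bench and both bowls standing upright on it, and leave the other things on the bench where they are.

Things in the scene. Friction and masses are not known exactly. Their poses are not given: they have to be found in the camera images.
- rack_mouth (a point): Fixed wooden drying rack. Point on the bench, mid-lane, below the front edge of its overhanging shelf (the mouth). +y points into the rack along the lane, +x to the long guide, z up. In its frame, mm: lane 110 wide; short guide's inner face x=-55 from y=0 inwards, with a flared lip out to x=-77, y=-55; nothing else bounds that side of the lane outside the mouth.
- long_guide (a point): Long wooden guide strip of the rack, 24 mm high; the point lies at the foot of its inner face level with the mouth (rack x=+55 mm). It runs straight from y=-410 outside the mouth to y=+145 mm inside. Same axes as rack_mouth.
- back_stop (a point): Foot of the back stop's face, mid-lane, 125 mm inside the mouth (rack y=+125). The shelf covers rack y 0 to 155, x -82 to +82 mm; its underside is 89 mm and its top 103 mm above the bench; two upside-down bowls stand on it at y=110, up to 153 mm. Same axes as rack_mouth.
- bar (a joint): Steel retaining bar 130 mm long, 14 wide, 28 to 40 mm above the bench, on an upright hinge over the long guide. 0 = closed, straight across the lane 82 to 96 mm outside the mouth, just behind a fully home board's cleat; grows as it swings outward, away from the rack; 1.57 = along the rack's -y over the long guide, lane clear; stop at 1.8 rad. Stays where left (friction 0.06 N m).
- board_top (a point): Plywood ware board, loose, 100 wide (x), 200 long (y), 18 thick, about 0.5 kg; point: centre of its top face. Its +y end goes in first. A cleat 14 thick, 64 wide, stands mid-way on the trailing end (y -100 to -86 mm), top 48 mm above the bench. It starts outside, beside the lane, away from the long guide, roughly parallel to it. Home, the cleat's outer face is 75 mm outside the mouth.
- bar_hinge (a point): On the bar's hinge axis, 68 mm above the bench; fixed to the rack at x=+64, y=-89 mm in its frame.
- bar_peg (a point): Upright round steel peg on the bar near its free end, 105 mm from the hinge axis, 16 mm in diameter, rising from the bar's top (40 mm above the bench) to 86 mm. The point lies on its axis, 68 mm above the bench.
- bowl_front_mid (a point): Biscuit clay bowl, 76 mm across the rim, 45 high, about 0.13 kg, standing loose on the front half of the board; the point is its centre half-way up, z its own axis.
- bowl_rear_mid (a point): The same kind of bowl, behind it on the board, nearer the cleat.
- glaze_jar_mid (a point): Bystander: amber jar with lid, 68 across, 85 high, beyond the long guide; centre.
- mug_mid (a point): Bystander: white mug, 72 across, 80 high, beside the rack; centre.
- vase_mid (a point): Bystander: small clay vase, 84 across, 115 high, at the robot's right; centre.
- water_bottle_mid (a point): Bystander: clear bottle, 64 across, 200 high, at the robot's left past the rack; centre.
- brush: Bystander: brush 180 long lying on the bench at the robot's right.

How it is judged (in metres and radians):
On the way, in this order (a step that is already met when the one before it is completed fails the run):
1. the bar is swung open (value of joint bar above 0.9 rad), for 0.1 s.
2. the board is fully home under the shelf (y of board_top in the frame of rack_mouth above 0.0175 m and angle between the y axis of board_top and the y axis of rack_mouth, either way round below 0.15 rad and horizontal distance between board_top and rack_mouth below 0.045 m), for 0.1 s.
At the end, for the whole second after the job is handed in: The board lies flat on the bench under the shelf within about 8 mm of the back stop and in line with the lane (0.15 rad), both bowls stand upright (0.15 rad) on it, and the bar is closed behind it (below 0.12 rad) (value of joint bar below 0.12 rad and y of board_top in the frame of rack_mouth above 0.0165 m and horizontal distance between board_top and rack_mouth below 0.045 m and angle between the y axis of board_top and the y axis of rack_mouth, either way round below 0.15 rad and height (world z) of board_top below 0.024 m and angle between each of bowl_front_mid, bowl_rear_mid's own z axis and vertical below 0.15 rad and height (world z) of each of bowl_front_mid, bowl_rear_mid above 0.035 m and horizontal distance between each of bowl_front_mid, bowl_rear_mid and board_top below 0.09 m); the robot touches nothing.
It fails at once if the board is lifted or tipped off the bench (its centre rises more than 17 mm) (height (world z) of board_top above 0.035 m).
It fails at once if a bowl is tipped over (0.7 rad) or falls off the board (angle between any of bowl_front_mid, bowl_rear_mid's own z axis and vertical above 0.7 rad or height (world z) of any of bowl_front_mid, bowl_rear_mid below 0.03 m).
It fails at once if a bystander is moved more than 30 mm (distance of any of glaze_jar_mid, mug_mid, vase_mid, water_bottle_mid, brush from where it was at the start of the episode above 0.03 m).
It also fails if it takes over 72 s, if anything falls off the work surface, if the arm or the gripper's body presses on something with over 40 N, if the wrist force passes 120 N, or if a joint passes its speed limit or range.

## Working session

There is one attempt and no reset: what is moved stays moved. The work goes in short steps, Python scripts to look and compute and a tool call to move; the robot and the scene stay as the last step left them, time stands still between calls to the robot, and variables do not carry over. Pictures are saved under pics/ and viewed, at most 10 in all, crops included, and the job is handed in when it is done.

Besides the shell and the picture viewer there is one more tool, called after "Emit:" in YAML: its name, and indented under it one key for each argument. send_rows: Moves the arm, as the interface text tells. Its arguments: {"type":"object","properties":{"steps":{"type":"array"},"squeeze":{"type":"number"}},"required":["steps"]}

```bash
mkdir -p pics
cat > h.py <<'E'
import numpy as np, cv2
from plant import bot
def cap(n):
    c=bot.capture(n); c['R']=np.array(c['R']); c['t']=np.array(c['t']); return c
def cloud(c):
    d=c['depth']; v,u=np.mgrid[:d.shape[0],:d.shape[1]]
    P=np.stack([(u-c['cx'])/c['fx']*d,(v-c['cy'])/c['fy']*d,d],-1)
    W=(P-c['t'])@c['R']; W[d<=0]=np.nan; return W
def ray(c,u,v,z):
    o=-c['R'].T@c['t']; r=c['R'].T@np.array([(u-c['cx'])/c['fx'],(v-c['cy'])/c['fy'],1])
    return o+r*(z-o[2])/r[2]
E
python3 - <<'E'
from h import *
for n in ('top','side'):
    c=cap(n); cv2.imwrite(f'pics/{n}0.png',c['image']); np.save(f'{n}0.npy',cloud(c)); print(n,-c['R'].T@c['t'],c['R'].round(2).tolist(),c['fx'])
print(bot.get_obs())
E
```

```text
top [ 456.2203658    -4.64521616 1333.36211303] [[-0.01, -1.0, -0.02], [-1.0, 0.01, -0.08], [0.08, 0.02, -1.0]] 456.4935023686776
side [  78.61447051 1143.76762641 1319.30747333] [[-0.93, -0.38, -0.02], [-0.25, 0.66, -0.71], [0.28, -0.65, -0.7]] 516.2325299823842
{'t': 0.1, 'joint_positions': array([ 6.39319998e+01,  1.24721521e+01,  9.25204201e+01,  1.02092161e-03,
        7.51316294e+01, -6.42807528e+00]), 'qvel': array([-0.0190654 ,  0.02861705, -0.25811487, -0.03948119,  0.06934193,
       -0.01226197]), 'effort': array([-1.69997684e-04, -3.98077440e+01, -3.04968667e+01, -1.06955131e-04,
        4.14813403e-03,  2.13259980e-06]), 'ee_pos': array([209.72214483, 588.00806518, 241.09153555]), 'orientation': array([-1.79876690e+02, -1.48850588e-02,  1.60359796e+02]), 'contact_force': array([0.55584525, 0.31952278, 0.18149254]), 'ft_torque': array([0.0183408 , 0.00354295, 0.0003023 ]), 'grip_force': 0.0, 'gripper_width': 0.9996114133085263}
```

View pics/top0.png

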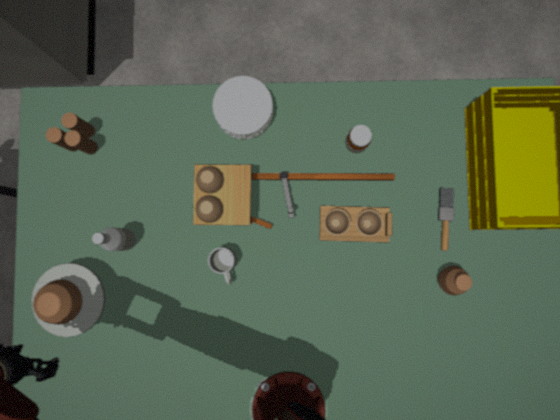

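View pics/side0.png

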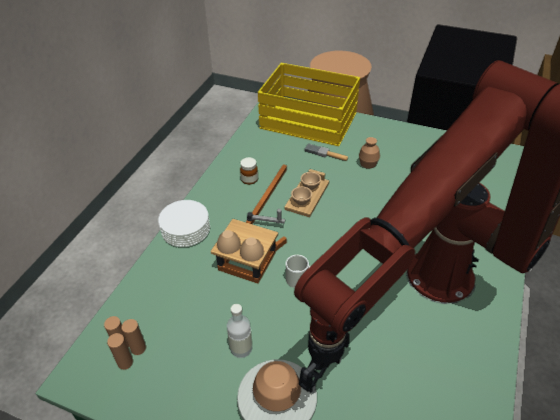

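The top view shows the rack shelf (u 193–251, v 165–226), the long guide strip along v≈177 (u 252–394), the bar at (283,176)–(293,214), and the board at (355,224) with bowls at (337,221) and (369,222) and its cleat at u≈389. The side view agrees with this. Mug at (222,260), jar at (360,138).

Run:
```python
from h import *
c=cap('top'); W=cloud(c); im=c['image']
crop=im[120:280,180:440]; cv2.imwrite('pics/crop0.png',cv2.resize(crop,None,fx=3,fy=3,interpolation=cv2.INTER_CUBIC))
Z=W[...,2]
print('bench z',np.nanmedian(Z[300:340,400:440]))
def blob(name,u0,u1,v0,v1,z0,z1):
    m=np.zeros(Z.shape,np.uint8); m[v0:v1,u0:u1]=((Z>z0)&(Z<z1))[v0:v1,u0:u1]
    n,l,s,_=cv2.connectedComponentsWithStats(m,connectivity=8)
    if n<2: print(name,'none');return
    k=1+np.argmax(s[1:,4]); p=W[l==k]
    r=cv2.minAreaRect(p[:,:2].astype(np.float32))
    print(name,len(p),'z',np.median(p[:,2]).round(1),'c',np.round(r[0],1),'size',np.round(r[1],1),'ang',round(r[2],2),'min',p.min(0).round(0),'max',p.max(0).round(0))
    return p
blob('shelf',180,262,150,235,94,112)
blob('guide',255,400,165,185,15,33)
blob('board',310,400,195,250,10,28)
blob('cleat',380,400,200,250,38,58)
blob('bowls1',320,352,195,250,32,75)
blob('bowls2',353,384,195,250,32,75)
blob('bar',270,310,165,225,25,50)
blob('peg/hinge',270,310,165,225,55,100)
blob('peg',280,310,200,225,55,100)
blob('mug',200,245,240,290,40,95)
blob('jar',335,380,115,160,40,95)
blob('lip',250,280,212,232,8,40)
```

```text
bench z 0.336002097556238
shelf 2229 z 103.1 c [601.  172.1] size [155.5 162.6] ang 89.05 min [519.  94.  96.] max [683. 251. 112.]
guide 733 z 23.6 c [ 658.6 -160.3] size [308.3  19.7] ang 89.11 min [ 647. -314.   16.] max [670.  -6.  33.]
board 1185 z 18.4 c [ 521.1 -198.5] size [198.8 100.2] ang 88.01 min [ 470. -299.   11.] max [573. -98.  27.]
cleat 125 z 47.9 c [ 517.  -291.7] size [15.6 62.5] ang 86.32 min [ 486. -301.   38.] max [ 549. -283.   54.]
bowls1 431 z 50.5 c [ 523.7 -143.6] size [73.  72.6] ang 89.2 min [ 487. -180.   32.] max [ 560. -107.   68.]
bowls2 420 z 52.3 c [ 520. -232.] size [72.4 72.7] ang 87.97 min [ 484. -269.   32.] max [ 556. -196.   69.]
bar 210 z 40.3 c [ 6.197e+02 -4.000e-01] size [ 48.3 103.3] ang 83.49 min [567. -29.  25.] max [672.  20.  50.]
peg/hinge 31 z 85.8 c [558.4 -14.6] size [13.9 13.6] ang 89.24 min [552. -22.  69.] max [565.  -8.  90.]
peg 31 z 85.8 c [558.4 -14.6] size [13.9 13.6] ang 89.24 min [552. -22.  69.] max [565.  -8.  90.]
mug 252 z 73.8 c [408.8 180.3] size [70.9 97.6] ang 78.25 min [355. 142.  40.] max [456. 213.  87.]
jar 500 z 83.8 c [ 759.4 -210.9] size [63.1 62.6] ang 23.06 min [ 729. -243.   40.] max [ 792. -178.   92.]
lip 113 z 23.6 c [527.7  70.4] size [62.4 16.6] ang 71.05 min [511.  42.  13.] max [543.  99.  35.]
```

View pics/crop0.png

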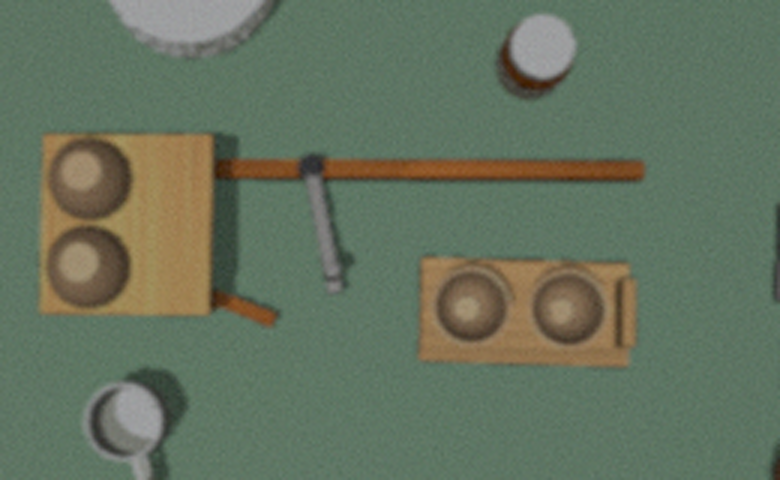

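The zoomed crop confirms the layout: hinge near crop px (312,165), peg at (335,285), board nose at u≈420, cleat at u≈627. Heights and sizes match: shelf 103, board 18 and 100x200, cleat 48, peg 86 at radius 105.8. The mouth is at about (599.8, 94.6), rack yaw −0.92°, and the bar at about 0.2 rad. Next I'll work out the approach rows.

```bash
cat >> h.py <<'E'
YAW=-0.92; M=np.array([599.8,94.6])
def to_rack(p):
    a=np.radians(YAW); return np.array([[np.cos(a),np.sin(a)],[-np.sin(a),np.cos(a)]])@(np.array(p)[:2]-M)
def to_world(p):
    a=np.radians(YAW); return M+np.array([[np.cos(a),-np.sin(a)],[np.sin(a),np.cos(a)]])@np.array(p)
def rows(dxy,n,turn,nt,yaw):
    for i in range(n):
        y=np.radians(yaw); d=np.array(dxy)/n
        print([round(float(d@[np.cos(y),np.sin(y)])),round(float(d@[np.sin(y),-np.cos(y)])),round(turn/nt,1) if i<nt else 0])
        if i<nt: yaw-=turn/nt
E
python3 - <<'E'
from h import *
print('peg',to_rack([558.4,-14.6]),'board',to_rack([521.1,-198.5]),'cleat',to_rack([517,-291.7]),'hinge w',to_world([64,-89]))
rows([347,-572.7],14,71.3,9,160.36)
E
```

```text
peg [ -39.64131084 -109.85065532] board [ -73.98374168 -294.32584998] cleat [ -76.58676233 -387.57966644] hinge w [662.36273549   4.5838674 ]
[-37, -30, 7.9]
[-41, -25, 7.9]
[-44, -19, 7.9]
[-46, -13, 7.9]
[-47, -6, 7.9]
[-48, 0, 7.9]
[-47, 7, 7.9]
[-46, 13, 7.9]
[-44, 20, 7.9]
[-40, 25, 0]
[-40, 25, 0]
[-40, 25, 0]
[-40, 25, 0]
[-40, 25, 0]
```

Emit:
send_rows:
  steps: [1,-37,-30,0,7.9,1,-41,-25,0,7.9,1,-44,-19,0,7.9,1,-46,-13,0,7.9,1,-47,-6,0,7.9]

```text
t: 0.65
ee_pos: [334.1, 382.6, 242.0]
orientation: [-180.0, 0.0, 120.6]
contact_force: [1.0, 0.2, 0.5]
gripper_width: 0.143
grip_force: 0.0
```

Emit:
send_rows:
  steps: [1,-48,0,0,7.9,1,-47,7,0,7.9,1,-46,13,0,7.9,1,-44,20,0,7.9,1,-40,25,0,0]

```text
t: 1.15
ee_pos: [457.9, 178.3, 242.2]
orientation: [180.0, -0.0, 89.1]
contact_force: [0.9, -0.2, 0.4]
gripper_width: -0.003
grip_force: 0.0
```

Emit:
send_rows:
  steps: [1,-40,25,0,0,1,-40,25,0,0,1,-40,25,0,0,1,-40,25,0,0,1,0,0,0,0]

```text
t: 1.65
ee_pos: [557.7, 13.9, 242.2]
orientation: [179.9, 0.1, 88.9]
contact_force: [0.1, -0.0, -0.1]
gripper_width: -0.003
grip_force: 0.0
```

Emit:
send_rows:
  steps: [1,0,0,45,0,1,0,0,45,0,1,0,0,46,0,1,0,0,46,0,1,-9,-2,0,0]

```text
t: 2.15
ee_pos: [545.3, 11.7, 52.3]
orientation: [-179.0, -0.1, 89.4]
contact_force: [-1.3, -0.2, -0.4]
gripper_width: 0.002
grip_force: 0.0
```

Emit:
send_rows:
  steps: [1,-16,2,0,0,1,-16,3,0,0,1,-14,6,0,0,1,-13,7,0,0,1,-12,10,0,0]

```text
t: 2.65
ee_pos: [582.9, -63.2, 62.7]
orientation: [179.7, 0.0, 89.2]
contact_force: [0.8, 2.1, 0.4]
gripper_width: -0.003
grip_force: 1.0
```

Emit:
send_rows:
  steps: [1,-12,12,0,0,1,-7,11,0,0,1,-7,12,0,0,1,-4,12,0,0,1,-4,13,0,0]

```text
t: 3.15
ee_pos: [640.6, -97.1, 60.3]
orientation: [-180.0, 0.0, 89.2]
contact_force: [-0.7, 1.0, -0.0]
gripper_width: -0.001
grip_force: 0.4
```

Emit:
send_rows:
  steps: [1,0,-6,-10,0,1,0,0,-45,0,1,0,0,-45,0,-1,-36,-20,-20,0,-1,-40,-24,0,0]

```text
t: 3.65
ee_pos: [592.3, -172.7, 187.2]
orientation: [179.4, 0.3, 89.5]
contact_force: [0.6, -0.0, 0.3]
gripper_width: 0.333
grip_force: 0.0
```

Emit:
send_rows:
  steps: [-1,-40,-23,0,0,-1,-40,-23,0,0,-1,-40,-24,0,0,-1,0,0,0,0,-1,0,0,0,0]

```text
t: 4.15
ee_pos: [516.6, -291.6, 181.0]
orientation: [180.0, 0.0, 89.1]
contact_force: [0.2, 1.0, -0.0]
gripper_width: 1.002
grip_force: 0.0
```

Run:
```python
from h import *
c=cap('top'); W=cloud(c); cv2.imwrite('pics/t1.png',cv2.resize(c['image'][130:330,180:460],None,fx=2.6,fy=2.6))
Z=W[...,2]; m=(Z>70)&(Z<95); m[:165]=0;m[200:]=0;m[:,:270]=0;m[:,400:]=0
p=W[m]; print(len(p),np.median(p,0)); r=to_rack(np.median(p,0))-[64,-89]; print(r,np.arctan2(-r[1],-r[0]),np.hypot(*r))
o=bot.get_obs(); print(o['ee_pos'],to_rack(o['ee_pos']),o['gripper_width'])
```

```text
30 [ 663.58060489 -100.24574071   84.24531467]
[   2.90089214 -104.79653986] 1.5984704422525935 104.83668223665796
[ 517.16669083 -290.59262122  180.87405012] [ -76.43787344 -386.46975397] 0.9978603225116558
```

View pics/t1.png

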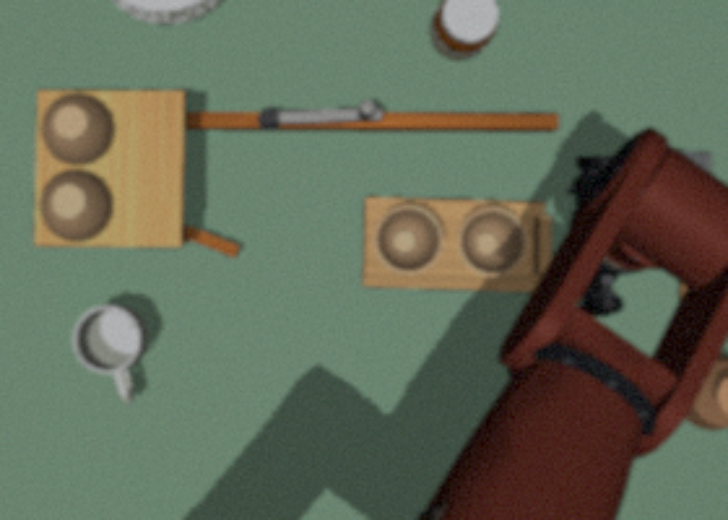

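The picture shows the bar swung open along the guide (crop px 270–380, v≈115; 1.60 rad). The board is untouched and the gripper is above the cleat.

Emit:
send_rows:
  steps: [-1,-1,0,40,0,-1,0,0,40,0,-1,0,0,40,0,-1,0,0,25,0,-1,0,0,5,0]
  squeeze: 40

```text
t: 4.7
ee_pos: [515.2, -287.8, 26.2]
orientation: [-179.6, -0.3, 89.4]
contact_force: [0.2, 0.4, 0.0]
gripper_width: 1.002
grip_force: 0.0
```

Emit:
send_rows:
  steps: [0,0,0,0,0,0,0,0,0,0,0,0,0,0,0,0,0,0,0,0,0,0,0,0,0]

```text
t: 5.2
ee_pos: [518.4, -291.8, 32.0]
orientation: [179.9, 0.0, 89.3]
contact_force: [0.6, 3.4, 4.2]
gripper_width: 0.736
grip_force: 46.7
```

Emit:
send_rows:
  steps: [0,0,3,0,0,0,0,6,0,0,0,0,8,0,0,0,0,10,0,0,0,0,10,0,0]

```text
t: 5.7
ee_pos: [552.2, -293.3, 32.2]
orientation: [-179.7, 0.1, 89.4]
contact_force: [-11.4, 0.3, 12.0]
gripper_width: 0.739
grip_force: 47.5
```

Emit:
send_rows:
  steps: [0,0,10,0,0,0,0,9,0,0,0,0,8,0,0,0,0,6,0,0,0,0,3,0,0]

```text
t: 6.2
ee_pos: [588.7, -293.9, 32.1]
orientation: [-179.7, 0.1, 89.4]
contact_force: [-12.4, 1.3, 12.0]
gripper_width: 0.74
grip_force: 47.6
```

Run:
```python
from h import *
c=cap('top'); W=cloud(c); cv2.imwrite('pics/t2.png',cv2.resize(c['image'][130:330,180:460],None,fx=2.6,fy=2.6))
Z=W[...,2]; m=((Z>11)&(Z<27)).astype(np.uint8); m[:183]=0; m[240:]=0; m[:,:310]=0; m[:,395:]=0
n,l,s,_=cv2.connectedComponentsWithStats(m); k=1+np.argmax(s[1:,4]); p=W[l==k]
q=np.array([to_rack(x) for x in p]); print(len(q),cv2.minAreaRect(q.astype(np.float32)),np.percentile(q,[0.5,99.5],axis=0))
o=bot.get_obs(); print(o['ee_pos'],to_rack(o['ee_pos']),o['orientation'],o['gripper_width'],o['contact_force'])
```

```text
929 ((-4.544605255126953, -290.957763671875), (189.26260375976562, 99.32376861572266), 89.17462158203125) [[ -52.79719367 -382.51874696]
 [  43.82789781 -198.09408269]]
[ 589.09129179 -293.90689471   32.06377624] [  -4.46932928 -388.62875443] [-1.79765446e+02  1.04776340e-01  8.94330862e+01] 0.7432665309575949 [-9.36162174  0.89127862  8.77533346]
```

View pics/t2.png

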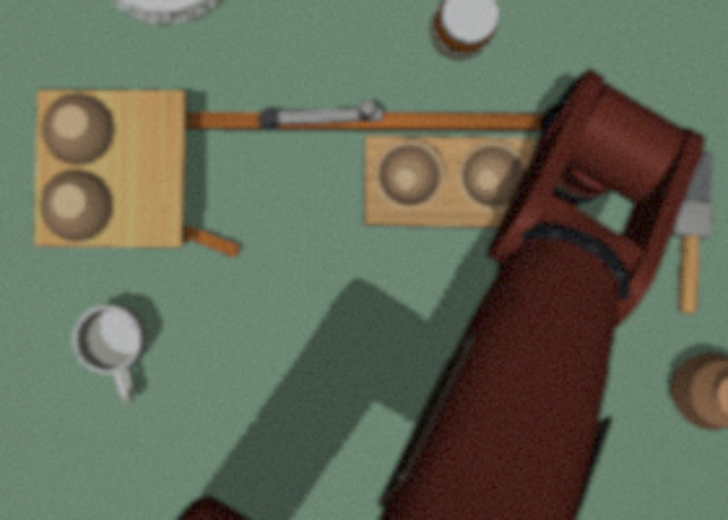

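The board is now alongside the guide (crop px 365–520, v 137–225) at x≈−4.5 mm, with both bowls upright. The fingertips are pressing on it with about 12 N, so I'll ease z up by 2 mm and go forward.

Emit:
send_rows:
  steps: [0,3,1,-1,0,0,6,1,-1,0,0,9,1,0,0,0,12,0,0,0,0,14,0,0,0]

```text
t: 6.75
ee_pos: [594.1, -247.8, 32.1]
orientation: [180.0, 0.0, 89.2]
contact_force: [-0.3, -3.2, -3.7]
gripper_width: 0.742
grip_force: 45.8
```

Emit:
send_rows:
  steps: [0,14,0,0,0,0,14,0,0,0,0,14,0,0,0,0,12,0,0,0,0,12,0,0,0]

```text
t: 7.25
ee_pos: [594.7, -181.4, 32.3]
orientation: [-180.0, 0.0, 89.3]
contact_force: [0.1, -1.6, -4.1]
gripper_width: 0.739
grip_force: 45.8
```

Emit:
send_rows:
  steps: [0,12,0,1,0,0,12,0,0,0,0,12,0,0,0,0,12,0,0,0,0,12,0,0,0]

```text
t: 7.75
ee_pos: [596.1, -122.4, 32.0]
orientation: [179.9, 0.1, 89.3]
contact_force: [0.3, -5.7, 1.4]
gripper_width: 0.742
grip_force: 46.3
```

Emit:
send_rows:
  steps: [0,12,0,0,0,0,10,0,0,0,0,10,0,0,0,0,10,0,0,0,0,10,0,0,0]

```text
t: 8.25
ee_pos: [596.6, -70.5, 32.0]
orientation: [180.0, 0.1, 89.3]
contact_force: [-0.2, -5.7, 0.4]
gripper_width: 0.738
grip_force: 46.3
```

Emit:
send_rows:
  steps: [0,10,0,0,0,0,10,0,0,0,0,10,0,0,0,0,10,0,0,0,0,10,0,0,0]

```text
t: 8.75
ee_pos: [597.2, -20.5, 32.0]
orientation: [180.0, 0.1, 89.3]
contact_force: [1.1, -5.5, 1.5]
gripper_width: 0.74
grip_force: 46.3
```

Emit:
send_rows:
  steps: [0,10,0,0,0,0,8,0,0,0,0,8,0,0,0,0,6,0,0,0,0,5,0,0,0]

```text
t: 9.25
ee_pos: [597.6, 16.4, 32.0]
orientation: [180.0, 0.1, 89.3]
contact_force: [-0.9, -6.5, 1.5]
gripper_width: 0.738
grip_force: 46.4
```

Emit:
send_rows:
  steps: [0,3,0,0,0,0,2,0,0,0,0,2,0,0,0,0,1,0,0,0,0,0,0,0,0]

```text
t: 9.75
ee_pos: [597.7, 24.3, 32.0]
orientation: [180.0, 0.1, 89.3]
contact_force: [0.5, -5.0, 1.2]
gripper_width: 0.741
grip_force: 46.4
```

Emit:
send_rows:
  steps: [0,1,0,0,0,0,1,0,0,0,0,1,0,0,0,0,1,0,0,0,0,0,0,0,0]

```text
t: 10.25
ee_pos: [597.9, 26.5, 32.0]
orientation: [180.0, 0.2, 89.3]
contact_force: [-0.3, -10.1, 0.7]
gripper_width: 0.74
grip_force: 46.3
```

Emit:
send_rows:
  steps: [0,1,0,0,0,0,1,0,0,0,0,1,0,0,0,0,0,0,0,0,0,0,0,0,0]

```text
t: 10.75
ee_pos: [598.6, 26.7, 32.1]
orientation: [179.9, 0.5, 89.5]
contact_force: [1.9, -17.9, -0.2]
gripper_width: 0.735
grip_force: 46.2
```

Contact with the stop: TCP at rack y≈−68, which is exactly home for the cleat, and the force is rising. Now to release, rise, and move outside the peg.

Emit:
send_rows:
  steps: [0,-2,0,0,0,-0.65,-1,0,0,0,-0.65,0,0,0,0,-0.65,0,0,0,0,-0.65,0,0,0,0]

```text
t: 11.25
ee_pos: [597.2, 29.3, 31.2]
orientation: [-180.0, -0.0, 89.3]
contact_force: [-0.6, -0.4, 0.1]
gripper_width: 0.83
grip_force: 0.0
```

Emit:
send_rows:
  steps: [-0.65,0,0,-10,0,-0.65,0,0,-20,0,-0.65,0,0,-40,0,-0.65,0,0,-40,0,-0.65,0,0,-40,0]

```text
t: 11.75
ee_pos: [597.2, 28.7, 183.4]
orientation: [180.0, -0.0, 89.3]
contact_force: [-0.1, 0.6, -0.2]
gripper_width: 0.826
grip_force: 0.0
```

Emit:
send_rows:
  steps: [1,-32,25,0,0,1,-32,25,0,0,1,-31,25,0,0,1,-31,25,0,0,1,0,0,0,0]

```text
t: 12.25
ee_pos: [698.4, -103.3, 182.2]
orientation: [179.8, 0.1, 89.0]
contact_force: [-0.4, 0.1, 0.0]
gripper_width: 0.005
grip_force: 0.0
```

Run:
```python
from h import *
c=cap('side'); cv2.imwrite('pics/s3.png',cv2.resize(c['image'][140:300,180:340],None,fx=3.6,fy=3.6))
c=cap('top'); W=cloud(c); Z=W[...,2]
for nm,b,(z0,z1) in (('cleat',(255,285,180,225),(42,54)),('peg',(270,400,160,200),(78,92))):
    m=(Z>z0)&(Z<z1); k=np.zeros_like(m); k[b[2]:b[3],b[0]:b[1]]=1; p=W[m&k]
    if len(p): q=np.array([to_rack(x) for x in p]); print(nm,len(p),np.median(q,0),q.min(0),q.max(0))
o=bot.get_obs(); print(o['ee_pos'],to_rack(o['ee_pos']),o['orientation'],o['gripper_width'])
```

```text
cleat 148 [  1.97925485 -66.13115366] [-32.4753571  -74.66535155] [32.37186613 -8.8171079 ]
peg 4 [  76.14504572 -192.06640283] [  74.56935804 -193.28627047] [  78.28449867 -190.62090616]
[695.98152211 -99.44238696 181.50574831] [  99.28473359 -192.47304956] [-1.79985975e+02 -4.01370638e-02  8.91797157e+01] -0.0011853391376951843
```

View pics/s3.png

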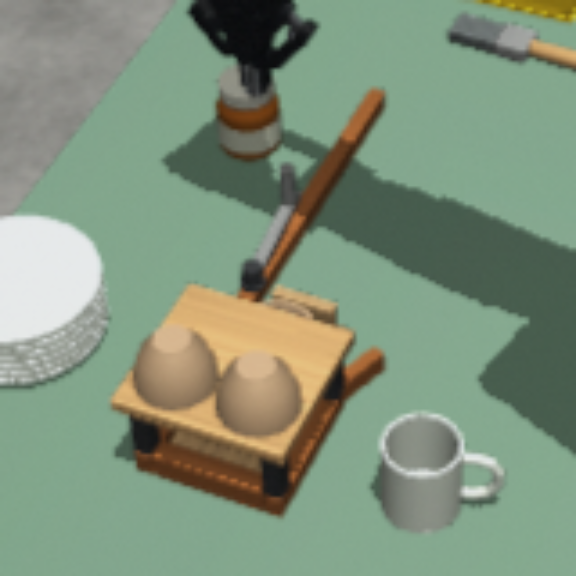

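The side crop shows the board under the shelf, with the rear bowl upright by the cleat (≈(290,305)) and the bar still open along the guide. The cleat's outer face measures y=−74.7, so the board is home. Now to close the bar.

Emit:
send_rows:
  steps: [1,0,10,0,0,1,0,0,40,0,1,0,0,40,0,1,0,0,41,0,1,0,-10,0,0]

```text
t: 12.85
ee_pos: [692.2, -97.0, 54.1]
orientation: [-179.4, -0.1, 89.4]
contact_force: [-0.3, 1.4, 0.1]
gripper_width: -0.0
grip_force: 0.0
```

Emit:
send_rows:
  steps: [1,0,-10,0,0,1,-2,-15,0,0,1,-2,-16,0,0,1,3,-16,0,0,1,4,-16,0,0]

```text
t: 13.35
ee_pos: [624.2, -94.8, 64.1]
orientation: [179.6, 0.1, 89.3]
contact_force: [1.2, -0.5, 0.5]
gripper_width: 0.002
grip_force: 0.3
```

Emit:
send_rows:
  steps: [1,8,-15,0,0,1,9,-14,0,0,1,12,-11,0,0,1,12,-11,0,0,1,10,-5,0,0]

```text
t: 13.85
ee_pos: [567.5, -42.4, 62.4]
orientation: [179.8, 0.0, 89.3]
contact_force: [0.1, -1.1, 0.6]
gripper_width: 0.004
grip_force: 0.3
```

Emit:
send_rows:
  steps: [1,8,-4,0,0,1,8,-3,0,0,1,6,-2,0,0,1,4,0,0,0,1,2,0,0,0]

```text
t: 14.35
ee_pos: [558.7, -14.8, 60.0]
orientation: [-179.9, 0.0, 89.3]
contact_force: [-0.7, 0.4, 0.0]
gripper_width: -0.006
grip_force: 0.3
```

Emit:
send_rows:
  steps: [1,1,0,0,0,1,1,0,0,0,1,1,0,0,0,1,1,0,0,0,1,0,0,0,0]

```text
t: 14.85
ee_pos: [559.0, -11.2, 60.2]
orientation: [180.0, -0.0, 89.2]
contact_force: [-0.4, 0.4, -0.3]
gripper_width: 0.001
grip_force: 0.1
```

Emit:
send_rows:
  steps: [1,1,0,0,0,1,1,0,0,0,1,1,0,0,0,1,0,0,0,0,1,0,0,0,0]

```text
t: 15.35
ee_pos: [559.1, -10.8, 60.4]
orientation: [180.0, 0.3, 89.3]
contact_force: [-0.4, -8.5, -1.8]
gripper_width: 0.004
grip_force: 4.4
```

Run:
```python
from h import *
o=bot.get_obs(); print(o['contact_force'],o['ee_pos'])
for n in('top','side'):
    c=cap(n); W=cloud(c); Z=W[...,2]; a,b=np.radians(YAW),0
    R=np.array([[np.cos(a),np.sin(a)],[-np.sin(a),np.cos(a)]]); q=(W[...,:2]-M)@R.T
    m=(Z>34)&(Z<46)&(q[...,1]<-78)&(q[...,1]>-135)&(abs(q[...,0])<58)
    p=q[m]; print(n,len(p))
    if len(p)>5: print(np.polyfit(p[:,0],p[:,1],1),p.min(0),p.max(0))
```

```text
[-0.36700672 -8.52013134 -1.7754854 ] [559.09732263 -10.7865641   60.36171594]
top 17
[ -0.10767432 -83.02945301] [ 47.788824   -97.00639373] [ 57.09648226 -82.68304993]
side 97
[-2.33594855e-02 -8.74295977e+01] [ -57.49261033 -100.20267896] [ 56.82513749 -78.43219151]
```

Bar at its stop (force 8.5 N, slope about 0.02 rad). Backing off for a last check.

Emit:
send_rows:
  steps: [1,-10,0,0,0,1,-20,0,0,0,1,0,0,-45,0,1,0,0,-45,0,1,0,0,-45,0]

```text
t: 15.95
ee_pos: [558.3, -38.1, 196.5]
orientation: [-180.0, -0.1, 89.2]
contact_force: [2.0, 0.1, 0.4]
gripper_width: -0.002
grip_force: 0.0
```

Emit:
send_rows:
  steps: [1,-45,-20,0,0,1,-45,-20,0,0,1,-45,-20,0,0,1,0,0,0,0,1,0,0,0,0]

```text
t: 16.45
ee_pos: [496.7, -173.2, 195.6]
orientation: [179.9, -0.1, 89.1]
contact_force: [-0.8, 0.9, -0.4]
gripper_width: 0.001
grip_force: 0.0
```

Run:
```python
from h import *
c=cap('top'); W=cloud(c); Z=W[...,2]; a=np.radians(YAW)
R=np.array([[np.cos(a),np.sin(a)],[-np.sin(a),np.cos(a)]]); q=(W[...,:2]-M)@R.T
p=q[(Z>34)&(Z<46)&(q[...,1]<-78)&(q[...,1]>-135)&(abs(q[...,0])<58)]; print('bar',len(p),np.polyfit(p[:,0],p[:,1],1))
p=q[(Z>75)&(Z<95)&(q[...,1]<-60)&(q[...,1]>-135)&(abs(q[...,0]+41)<25)]; print('peg',len(p),np.median(p,0))
p=q[(Z>42)&(Z<54)&(q[...,1]<-55)&(q[...,1]>-79)&(abs(q[...,0])<45)]; print('cleat',len(p),p.min(0),p.max(0))
print(bot.get_obs()['contact_force'])
cv2.imwrite('pics/t4.png',cv2.resize(c['image'][130:330,180:460],None,fx=2.6,fy=2.6))
```

```text
bar 170 [-1.2094068e-03 -8.8528605e+01]
peg 24 [-40.9757799  -89.20060503]
cleat 111 [-32.69934525 -74.69091022] [ 30.3933275  -63.01675514]
[ 0.58643991  0.35888199 -0.0714196 ]
```

View pics/t4.png

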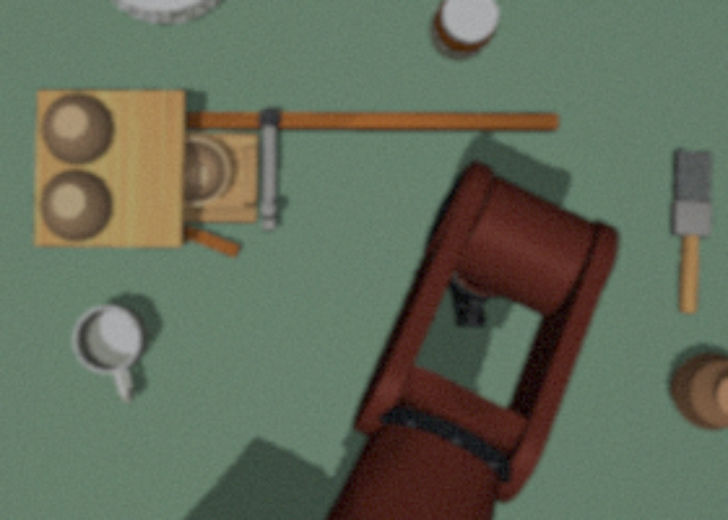

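The bar is closed at about 0 rad (crop px u≈268, v 115–225), behind the cleat at u≈258. The board is home, the rear bowl is upright, the bystanders are in place and the arm is clear.

```bash
python3 -c "
from plant import bot
print(bot.sign_off())"
```

```text
the job is handed in; nothing more can be done
None
```

The job is handed in at about 16.5 s: the board is home against the back stop and the bar is closed behind it. The rear bowl is upright and the bystanders in view are in place; the front bowl is hidden under the shelf, so I did not see it at the end.

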